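# Clamp a spice jar in the one-handed kitchen vise

## Task

Stand the glass spice jar upright and centred in the V notch of the one-handed vise and let go of it, then squeeze and release the vise's two upright levers, stroke by stroke, until the sprung pad has closed on the jar and its springs have clearly given a few millimetres. Stop there, since more strokes would crack the glass, and finish while still holding the levers squeezed together. Do not disturb the pepper mill, mug or lemon, or tip the jar over.

Things in the scene. Friction and masses are not known exactly. Their poses are not given: they have to be found in the camera images.
- jar: glass spice jar with a screw cap, the only one: upright cylinder, 45 mm diameter at the cap, 42 mm at the glass, 106 mm tall, 0.11 kg; origin at the centre of its underside, z up along its axis
- vise: one-handed kitchen vise fixed to the table: wooden board 260 x 110 x 12 mm (x from -115 to +145 mm) with an aluminium ratchet housing at one end (64 x 46 mm, top at z = 52 mm). Origin on the table under the jaw line; x axis = direction in which the pad closes, from the levers to the V notch; z up
- v_jaw: fixed aluminium V-notch jaw bolted to the board, walls 50 mm high, 90-degree notch open towards the pad (to -x). It is set at a different place along the board each time, so that 17 to 44 mm are open between the pad and a seated jar. Axes parallel to the vise's
- seat (a point): on top of the board: where the centre of the jar's underside is when the glass touches both walls of the V notch; axes as the vise's. The pad pushes the jar forward into the notch but, the walls being grippy, hardly centres it sideways (along y). The free space in front of it (to -x) up to the pad is 17 to 44 mm longer than the jar's diameter
- lever_grip (a point): point midway between the two levers at the height to squeeze them, 112 mm above the table, 70 mm behind the vise's origin; axes as the vise's. The levers stand left and right of it (along the vise's y)
- lever_left: black upright lever on the housing, on the vise's +y side, 22 mm wide (along x), 7 mm thick, its top 134 mm above the table; origin at its hinge, 56 mm up. Leans outwards when released: at lever_grip height the pair measures about 50 mm over the outer faces (60 mm at the tops), fully squeezed 25 mm. Geared to the other, so both move alike; springs reopen them; each takes 3 to 12 N
- lever_right: the other lever, its mirror image on the vise's -y side
- squeeze (a joint): how far the levers are squeezed, as travel of the driving pawl: 0 released, 0.0097 to 0.010 m fully. Each full squeeze moves the pad on by one tooth, 8 mm (up to 1.7 mm more while held squeezed), most of it following the squeeze. The levers must open fully (below 0.001) between strokes to take the next tooth. A holding pawl keeps the rack from going back
- rack (a joint): advance of the toothed rack that carries the sprung pad: 0 at the start, up to 0.060 m
- pad_spring (a joint): how far the pad's springs are pressed in: 0 when the pad touches nothing, up to 0.023 m. 800 N/m: 2 N at 2.5 mm, 14 N at 17.5 mm, where the glass cracks
- pad: upright steel plate, rubber-faced, 34 mm wide, from 15 to 59 mm above the table, carried on two springs and guide pins by the rack's head; moves along the vise's x
- pad_face (a point): middle of the pad's rubber face, 37 mm above the table
- pepper_mill: bystander: dark wooden pepper mill, 58 mm diameter, 150 mm tall; origin at the centre of its underside
- mug: bystander: small plain mug with a handle, 64 x 88 x 54 mm; origin under it
- lemon: bystander: lemon, 71 x 53 x 51 mm; origin under it

How it is judged:
On the way, in this order (a step that is already met when the one before it is completed fails the run):
1. the jar stands upright on the board in the V notch (within 15 mm of its place touching both walls) and is let go (horizontal distance between jar and seat below 0.015 m and z of jar in the frame of seat between -0.006 and 0.006 m and angle between jar's own z axis and vertical below 0.12 rad and contact force between the fingers and jar below 0.2 N), for 0.2 s.
2. the sprung pad presses the jar into the V notch with more than 2 N (horizontal distance between jar and seat below 0.008 m and z of jar in the frame of seat between -0.006 and 0.006 m and angle between jar's own z axis and vertical below 0.12 rad and contact force between pad and jar between 2 and 14 N and contact force between the fingers and jar below 0.2 N), for 0.2 s.
At the end, for the whole second after the job is handed in: The jar stands upright (within 0.12 rad) on the board, within 8 mm of its place touching both walls of the V notch, pressed by the pad with 2 to 14 N and untouched by the fingers, and the fingers still hold the levers squeezed at least half way (squeeze over 0.0048 m, over 1 N on a lever) (all of step 2 and value of joint squeeze above 0.0048 m and (contact force between the fingers and lever_left above 1 N or contact force between the fingers and lever_right above 1 N)); the arm keeps its last pose, push and grip.
It fails at once if the glass is crushed: the pad presses the jar with more than 14 N (contact force between pad and jar above 14 N).
It fails at once if the jar is tipped over (angle between jar's own z axis and vertical above 0.6 rad).
It fails at once if the pepper mill, mug or lemon is disturbed (moved by more than 30 mm) (distance of any of pepper_mill, mug, lemon from where it was at the start of the episode above 0.03 m).
It also fails if it takes over 58 s, if anything falls off the work surface, if the arm or the gripper's body presses on something with over 40 N, if the wrist force passes 120 N, or if a joint passes its speed limit or range.

## Robot

A 6-joint arm with a two-finger parallel gripper is mounted at the origin on a cart in front of the work surface, level with it; the furniture and walls round the work are solid. World frame = base frame: x ahead of the robot, y to its left, z up, the work surface at z = 0. Lengths are in m, angles in rad, forces in N, time in s.
With the tool pointing down it reaches from about 0.325 to 0.9 m from the base axis. Payload 3.5 kg.
Tool frame: the origin (TCP) lies at the very end of the fingers, on their centre line; the grasp point (between the pads) lies 19 mm behind it (manip.grasp_offset is the distance from the TCP to the grasp point, in m); z points along the fingers, y is the line along which they close (so a half turn about z gives the same grasp; the last joint's range is limited). The gripper opens to 85 mm and grips with 20 to 120 N. Pads are 22 mm wide; open, the fingers measure 114 mm over their backs; the gripper's body (76 mm by 85 mm) begins 54 mm behind the grasp point. The pads swing forward as they close: fully open they stand 13 mm farther back than shut.
Start: joints at [1.14, 0.276, -0.026, 1.268, 0, 1.467], TCP at [0.201, 0.592, 0.231] pointing down, gripper open.
Joint ranges: [-3.12, 3.12], [-0.85, 1.88], [-1.08, 1.24], [-1.95, 2.15], [-1.57, 1.53], [-3.14, 3.14]. Speed limits (rad/s): [2.57, 2.57, 3.14, 3.14, 3.14, 3.14].

## Interface

Orientations are given as a unit quaternion [w, x, y, z].
In Python, from workcell import manip gives the robot as it stands.
- The arm moves only by the tool carry_out, never from a script. Its argument "targets" is one flat list of numbers, 7 for each row, row after row: the shift along the world's x, y, z in parts of the range, where 1.0 means 1000 mm, then the turn, a rotation vector about the world's x, y, z in a scale on which 1.0 is pi rad, then the finger opening in mm, from 0 to 85.4. In form: [dx, dy, dz, wx, wy, wz, claw, dx, dy, dz, wx, wy, wz, claw, ...]. A call has 1 to 20 rows; each row is the pose to reach, as a shift and turn from the pose commanded when the call began; what a row does not reach only later rows make up. A row lasts 1/8 s, in which the tool goes at most 62.5 mm and 10.7 degrees, less where a joint would pass 70% of its speed; a pose out of reach is approached as far as the arm can. A call with a gripper value outside its range is refused whole. The fingers move at their own pace and stop on an object; the grip force is fixed at half the most. Time passes only in rows, so rows that repeat a pose let the fingers close. It gives the time, the measured TCP pose, the force, the opening and the grip force at its end, in the units of the state.
- manip.read_state(): the state, without advancing time (a new reading comes with each control period).
- manip.grab_frame(name): name is "side" or "top"; returns (picture, depth): 384x512x3 uint8, red, green, blue; 384x512 float32, m along the optical axis (not along the pixel's ray), 0 where there is no reading.
- manip.camera_model(name): a dict with "camera_matrix" (3x3 intrinsics, pixels), "D" ([k1, k2, p1, p2, k3] as OpenCV has them; the pictures are not rectified), "R" (3x3) and "t" (3): a world point X has camera coordinates R X + t. Camera axes: x right, y down, z forward; pixel columns grow to the right and rows downward; lengths in m; the calibration is good to about 2 mm. A picture is of the moment at which its call begins. camera_model takes no time and is no camera call.
- manip.finish_job(): hands the job in; it is judged then, once.
The state is a dict: "time": time; "joint_positions": joint angles; "joint_velocities": joint speeds; "joint_torque": joint torques, N m; "eef_pos": TCP position; "tcp_rot": TCP orientation; "ft_force": force on the tool from outside, world axes, zero at the start; "moment": the same for the moment, N m; "opening": finger opening in m; "gripper_force": force on a finger pad.
Only numpy, scipy, OpenCV 4.12 (cv2) and the standard library are available. Lean on these libraries where they do the work, as an engineer would, in place of code of your own. Each camera call takes 0.05 s, during which the arm holds its last target. There are 200 camera calls.

## Working session

There is one attempt and no reset: what is moved stays moved. The work goes in short steps, Python scripts to look and compute and a tool call to move; the robot and the scene stay as the last step left them, time stands still between calls to the robot, and variables do not carry over. Pictures are saved under pics/ and viewed, at most 10 in all, crops included, and the job is handed in when it is done.

Besides the shell and the picture viewer there is one more tool, called after "Call:" as a command line: name --argument value ..., lists and objects as JSON in quotes. carry_out: Moves the arm, as the interface text tells. Its arguments: {"type":"object","properties":{"targets":{"type":"array","items":{"type":"number"}}},"required":["targets"]}

```bash
mkdir -p pics && cat > h.py <<'E'
import numpy as np, cv2
from workcell import manip
def grab(n,f):
    p,d=manip.grab_frame(n); cv2.imwrite(f'pics/{f}.png',p[:,:,::-1]); np.save(f'pics/{f}.npy',d); return p,d
def world(n,d):
    m=manip.camera_model(n); K=np.array(m['camera_matrix'],float); D=np.array(m['D'],float)
    h,w=d.shape; g=np.stack(np.meshgrid(np.arange(w),np.arange(h)),-1).reshape(-1,1,2).astype(np.float64)
    u=cv2.undistortPoints(g,K,D).reshape(h,w,2)
    P=np.concatenate([u*d[...,None],d[...,None]],-1)
    return (P-np.array(m['t']).reshape(3))@np.array(m['R'])
E
python3 - <<'E'
from h import *
a,_=grab('top','top0'); b,_=grab('side','side0')
s=manip.read_state(); print({k:np.round(s[k],3) for k in s}); print(manip.grasp_offset)
E
```

```text
{'time': np.float64(0.1), 'joint_positions': array([ 1.14 ,  0.277, -0.028,  1.268, -0.   ,  1.467]), 'joint_velocities': array([-0.001, -0.002,  0.005,  0.002, -0.001,  0.   ]), 'joint_torque': array([ 1.0000e-03, -4.4671e+01,  2.9613e+01,  8.0000e-03, -0.0000e+00,
        0.0000e+00]), 'eef_pos': array([0.201, 0.591, 0.23 ]), 'tcp_rot': array([-0.   ,  0.163,  0.987, -0.001]), 'ft_force': array([-0.249, -0.527, -0.628]), 'moment': array([ 0.035, -0.012,  0.015]), 'gripper_force': np.float64(0.0), 'opening': np.float64(0.085)}
0.0187
```

View pics/top0.png

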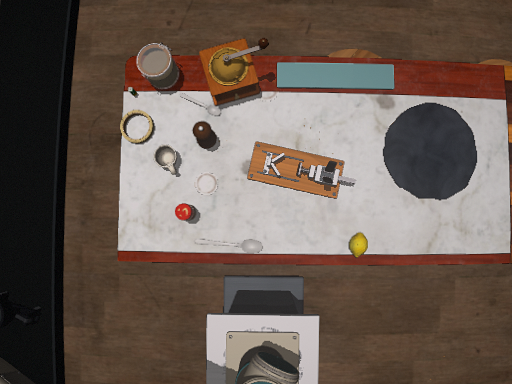

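View pics/side0.png

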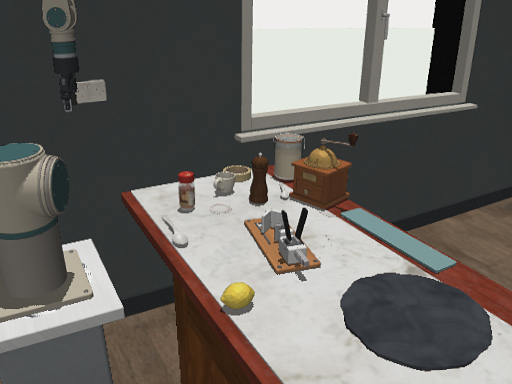

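The top view shows the jar (red cap) at (185,212) and the vise board around (297,170). The V jaw is at (272,163) and the levers are near (325,173). The mill is at (204,133), the mug at (167,157) and the lemon at (359,244).

```bash
python3 - <<'E'
from h import *
p=cv2.imread('pics/top0.png'); d=np.load('pics/top0.npy'); W=world('top',d)
c=cv2.resize(p[135:205,240:360],None,fx=6.5,fy=6.5,interpolation=cv2.INTER_CUBIC); cv2.imwrite('pics/c1.png',c)
# jar cap: points high near it
def sel(r0,r1,c0,c1,z0,z1):
    Q=W[r0:r1,c0:c1].reshape(-1,3); return Q[(Q[:,2]>z0)&(Q[:,2]<z1)]
for n,b in dict(jar=(198,226,170,200,.098,.112),mill=(118,150,190,220,.1,.2),mug=(143,180,150,182,.04,.1),lemon=(228,260,345,372,.02,.1)).items():
    Q=sel(*b); print(n,len(Q),Q.mean(0).round(4),Q.min(0).round(4),Q.max(0).round(4))
# board: wood surface z~.012
R=np.zeros(d.shape,np.uint8); r=W[135:205,240:360]
hsv=cv2.cvtColor(p,cv2.COLOR_BGR2HSV)[135:205,240:360]
m=(hsv[...,1]>110)&(abs(r[...,2]-.012)<.008)
Q=r[m][:,:2]; print('board z',r[m][:,2].mean(), cv2.minAreaRect((Q*1000).astype(np.float32)))
print(cv2.boxPoints(cv2.minAreaRect((Q*1000).astype(np.float32))))
s=cv2.imread('pics/side0.png')
cv2.imwrite('pics/c2.png',cv2.resize(s[195:280,235:330],None,fx=7,fy=7,interpolation=cv2.INTER_CUBIC))
E
```

```text
jar 220 [0.4351 0.2117 0.1064] [0.4153 0.1906 0.0996] [0.4549 0.2333 0.1119]
mill 285 [0.6464 0.164  0.1322] [0.6238 0.1424 0.1011] [0.673  0.1881 0.1522]
mug 209 [0.5805 0.2728 0.0506] [0.5394 0.244  0.0401] [0.6227 0.3087 0.0606]
lemon 345 [ 0.3521 -0.2602  0.042 ] [ 0.3184 -0.2867  0.0228] [ 0.3828 -0.2354  0.058 ]
board z 0.011905813427541536 ((560.0384521484375, -87.79434204101562), (257.216064453125, 109.1269760131836), 78.16975402832031)
[[ 480.26764  -202.48444 ]
 [ 587.0767   -224.85686 ]
 [ 639.80927    26.895752]
 [ 533.0002     49.268173]]
```

View pics/c1.png

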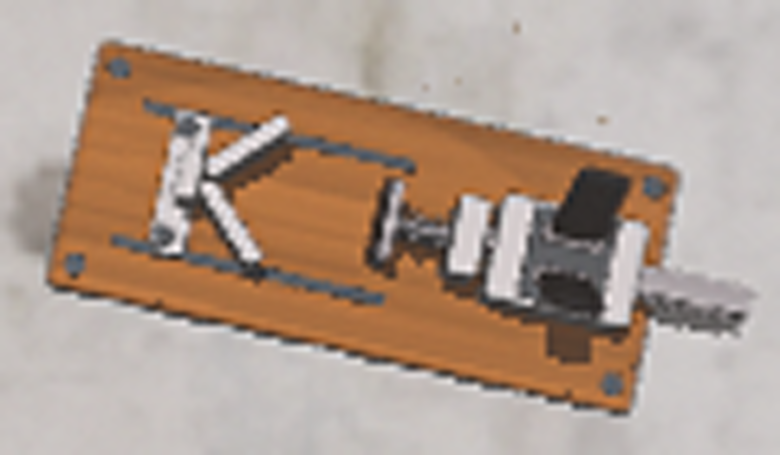

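View pics/c2.png

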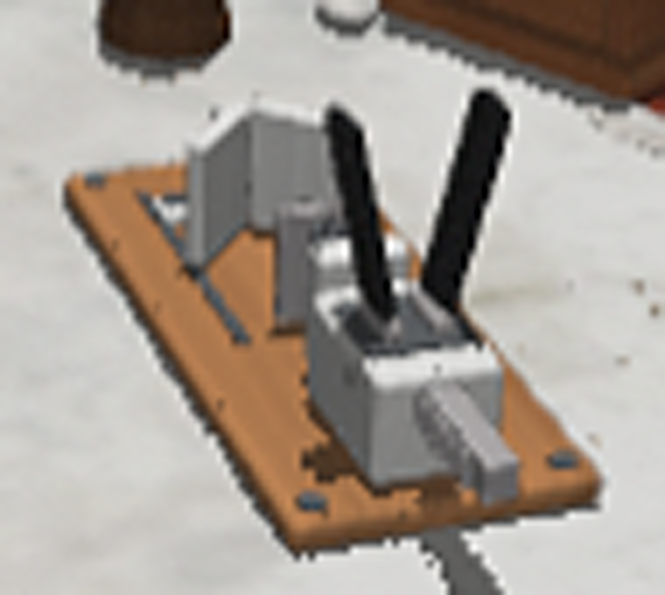

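The crops show the V jaw apex at about crop (205,183), the pad at (390,220) and the levers at (592,200) and (572,292). Next I fit the V walls and levers in the vise frame.

```bash
cat >> h.py <<'E'
a=np.deg2rad(78.17); O=np.array([.55696,-.1025]); X=np.array([np.cos(a),np.sin(a)]); Y=np.array([-X[1],X[0]])
def vise(P): q=P[...,:2]-O; return np.stack([q@X,q@Y,P[...,2]],-1)
def unv(x,y): return O+x*X+y*Y
E
python3 - <<'E'
from h import *
from scipy.optimize import least_squares
W=world('top',np.load('pics/top0.npy'))
V=vise(W)[135:205,240:360].reshape(-1,3)*1000
def s(x0,x1,z0,z1,y=60): return V[(V[:,0]>x0)&(V[:,0]<x1)&(V[:,2]>z0)&(V[:,2]<z1)&(abs(V[:,1])<y)]
J=s(20,145,44,56); print('jaw',len(J)); print(J[J[:,1].argsort()].round(0)[:, :2].astype(int).tolist())
P=s(-20,30,52,66); print('pad',len(P),P.mean(0).round(1),P.min(0).round(1),P.max(0).round(1))
for y in (1,-1):
    L=s(-110,-40,122,140); L=L[L[:,1]*y>0]; print('lev',len(L),L.mean(0).round(1) if len(L) else '',L.min(0).round(1),L.max(0).round(1))
H=s(-120,-20,46,56); print('hous',H.mean(0).round(1),H.min(0).round(1),H.max(0).round(1))
W=world('side',np.load('pics/side0.npy'));V=vise(W)[180:290,225:340].reshape(-1,3)*1000
J=s(20,145,40,49); print('side jaw',len(J)); print(J[J[:,1].argsort()].round(0)[::3, :2].astype(int).tolist())
for y in (1,-1):
    L=s(-110,-40,104,120); L=L[L[:,1]*y>0]; print('slev',len(L),L.mean(0).round(1) if len(L) else '',L.min(0).round(1),L.max(0).round(1))
Q=W[165:215,175:200].reshape(-1,3);Q=Q[(Q[:,2]>.02)&(Q[:,2]<.095)&(Q[:,0]<.5)&(Q[:,0]>.38)];
f=least_squares(lambda p:np.hypot(Q[:,0]-p[0],Q[:,1]-p[1])-.021,[.435,.212],loss='soft_l1',f_scale=.003); print('side jar',f.x)
E
```

```text
jaw 22
[[61, -23], [67, -16], [72, -12], [91, -10], [74, -9], [88, -8], [96, -6], [79, -4], [96, -3], [87, -3], [81, -2], [89, 1], [94, 4], [93, 7], [84, 10], [95, 11], [77, 17], [70, 22], [70, 25], [66, 29], [57, 30], [63, 31]]
pad 55 [ 1.9  1.  57.4] [-19.7 -14.4  52.1] [12.1 17.3 64.5]
lev 24 [-69.9  25.4 130.8] [-80.8  21.2 122.5] [-60.5  28.6 137.6]
lev 29 [-70.4 -24.  130.3] [-80.1 -29.1 123. ] [-60.6 -20.3 137.4]
hous [-70.    1.   51.3] [-119.4  -23.    46. ] [-20.2  23.3  56. ]
side jaw 67
[[62, -24], [60, -23], [66, -20], [68, -18], [66, -17], [68, -16], [71, -14], [73, -12], [76, -10], [77, -8], [79, -6], [82, -4], [84, -2], [85, 0], [81, 5], [77, 6], [74, 10], [71, 14], [66, 18], [62, 22], [59, 26], [61, 31], [57, 32]]
slev 32 [-74.9  23.2 111.7] [-82.6  17.8 104.3] [-63.4  26.9 119.5]
slev 45 [-73.1 -19.2 112.4] [-81.5 -25.2 105.2] [-61.2 -15.7 119.9]
side jar [0.43453286 0.21353032]
```

The manual's scale: shifts go in shares of 1000 mm and turns go in shares of pi rad. Converting my numbers, -379.5 mm / 1000 = -0.3795, 234 mm / 1000 = 0.234, -1.449 rad / 3.1416 = -0.4612.

Call:
carry_out --targets '[0.023,-0.038,0,0,0,-0.0462,85,0.047,-0.076,0,0,0,-0.0923,85,0.07,-0.114,0,0,0,-0.1385,85,0.094,-0.152,0,0,0,-0.1846,85,0.117,-0.19,0,0,0,-0.2308,85,0.14,-0.228,0,0,0,-0.2769,85,0.164,-0.266,0,0,0,-0.3228,85,0.187,-0.304,0,0,0,-0.3689,85,0.211,-0.342,0,0,0,-0.4151,85,0.234,-0.3795,0,0,0,-0.4612,85,0.234,-0.3795,-0.02,0,0,-0.4612,85,0.234,-0.3795,-0.05,0,0,-0.4612,85,0.234,-0.3795,-0.05,0,0,-0.4612,85]'

```text
time: 1.72
eef_pos: [0.4327, 0.2112, 0.1787]
tcp_rot: [-0.001, 0.776, 0.63, -0.003]
ft_force: [-1.0, 0.0, 0.5]
opening: 0.0849
gripper_force: 0.0
```

To row units: -126 mm / 1000 = -0.126, -115 mm / 1000 = -0.115.

Call:
carry_out --targets '[0,0,-0.03,0,0,0,85,0,0,-0.06,0,0,0,85,0,0,-0.09,0,0,0,85,0,0,-0.115,0,0,0,85,0,0,-0.126,0,0,0,85,0,0,-0.126,0,0,0,85,0,0,-0.126,0,0,0,35,0,0,-0.126,0,0,0,35,0,0,-0.126,0,0,0,35,0,0,-0.126,0,0,0,35,0,0,-0.126,0,0,0,35]'

```text
time: 3.1
eef_pos: [0.4364, 0.2126, 0.0566]
tcp_rot: [0.0, 0.776, 0.631, 0.001]
ft_force: [-0.4, -0.5, 6.2]
opening: 0.0431
gripper_force: 60.5
```

```bash
python3 - <<'E'
from h import *
grab('side','side1'); s=manip.read_state(); print(s['eef_pos'],s['opening'],s['gripper_force'],s['ft_force'])
p=cv2.imread('pics/side1.png'); cv2.imwrite('pics/c3.png',cv2.resize(p[130:250,140:300],None,fx=4.5,fy=4.5))
print(unv(.055,.0005))
E
```

```text
[0.43641829 0.21256981 0.05657097] 0.0432682224657386 60.45992285013199 [-0.00993035 -0.16690493  5.27688693]
[ 0.56774609 -0.04856569]
```

View pics/c3.png

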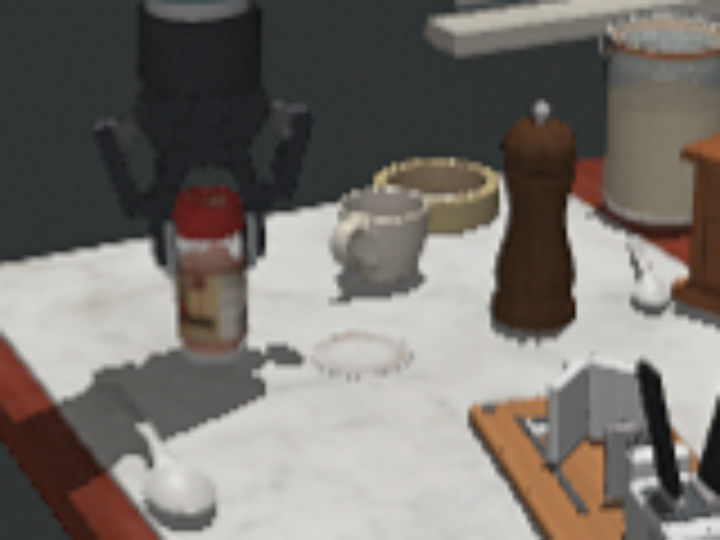

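The picture shows the jar held upright between the fingers, at crop (210,270).

To row units: -266 mm / 1000 = -0.266, 131.7 mm / 1000 = 0.1317.

Call:
carry_out --targets '[0,0,0.02,0,0,0,35,0,0,0.05,0,0,0,35,0,0,0.08,0,0,0,35,0.01,-0.02,0.09,0,0,0,35,0.025,-0.05,0.09,0,0,0,35,0.042,-0.085,0.09,0,0,0,35,0.06,-0.12,0.09,0,0,0,35,0.077,-0.155,0.09,0,0,0,35,0.094,-0.19,0.09,0,0,0,35,0.11,-0.223,0.09,0,0,0,35,0.124,-0.25,0.09,0,0,0,35,0.1317,-0.266,0.09,0,0,0,35,0.1317,-0.266,0.09,0,0,0,35,0.1317,-0.266,0.09,0,0,0,35]'

```text
time: 4.9
eef_pos: [0.5661, -0.0529, 0.145]
tcp_rot: [-0.001, 0.776, 0.631, -0.0]
ft_force: [-0.5, 0.1, -2.1]
opening: 0.0428
gripper_force: 61.1
```

```bash
python3 - <<'E'
from h import *
from scipy.optimize import least_squares
p,d=grab('side','side2'); s=manip.read_state(); print(s['eef_pos'],s['opening'],s['ft_force'])
print('tcp vise',vise(s['eef_pos'])*1000)
V=vise(world('side',d))*1000
c=vise(s['eef_pos'])*1000
r=V.reshape(-1,3); hsv=cv2.cvtColor(p,cv2.COLOR_RGB2HSV).reshape(-1,3)
near=(np.hypot(r[:,0]-c[0],r[:,1]-c[1])<40)
Q=r[near&(r[:,2]>60)&(r[:,2]<190)]
print(np.histogram(Q[:,2],bins=range(60,200,10)))
for z0,z1 in ((90,110),(105,125),(125,140)):
    q=Q[(Q[:,2]>z0)&(Q[:,2]<z1)]
    f=least_squares(lambda p:np.hypot(q[:,0]-p[0],q[:,1]-p[1])-21,c[:2],loss='soft_l1',f_scale=2); print(z0,len(q),f.x.round(1))
cv2.imwrite('pics/c4.png',cv2.resize(p[130:290,220:340,::-1],None,fx=3.6,fy=3.6))
E
```

```text
[ 0.56610584 -0.05273489  0.1451041 ] 0.042990614371411225 [ 0.46699105 -0.12915439 -1.13973712]
tcp vise [ 50.58308341   1.25068516 145.10410235]
(array([ 49,   0,   0,  64,  59,  74,  62,  71,  72, 102, 116, 105, 121]), array([ 60,  70,  80,  90, 100, 110, 120, 130, 140, 150, 160, 170, 180,
       190]))
90 123 [51.3  3. ]
105 129 [51.2  3.3]
125 106 [50.6  2.8]
```

View pics/c4.png

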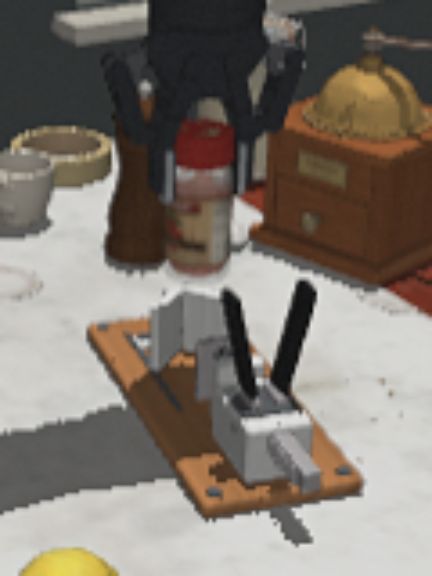

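The jar hangs upright over the notch, at crop (200,230). I refine the notch's centre line before lowering.

```bash
python3 - <<'E'
from h import *
from scipy.optimize import least_squares
for f in ('side0','side2'):
    V=vise(world('side',np.load(f'pics/{f}.npy')))*1000
    for z0,z1 in ((18,48),(18,35),(35,48)):
        r=V.reshape(-1,3); q=r[(r[:,0]>52)&(r[:,0]<90)&(abs(r[:,1])<25)&(r[:,2]>z0)&(r[:,2]<z1)]
        g=least_squares(lambda p:q[:,0]+np.where(q[:,1]>p[1],1,-1)*(q[:,1]-p[1])-p[0],[85,0],loss='soft_l1',f_scale=1,diff_step=1e-3)
        res=g.fun; print(f,z0,len(q),g.x.round(1),'resid',np.median(abs(res)).round(2), 'apex/side n',(q[:,1]>g.x[1]).sum())
V=vise(world('top',np.load('pics/top0.npy')))*1000; r=V.reshape(-1,3)
q=r[(r[:,0]>50)&(r[:,0]<105)&(abs(r[:,1])<40)&(r[:,2]>40)&(r[:,2]<70)]
print('top z',np.percentile(q[:,2],[5,50,95]).round(1))
m=q[q[:,0]<82]; print('top +y x+y',np.sort((m[:,0]+m[:,1])[m[:,1]>2]).round(0),'-y x-y',np.sort((m[:,0]-m[:,1])[m[:,1]<-2]).round(0))
E
```

```text
side0 18 156 [84.6 -0.1] resid 1.04 apex/side n 56
side0 18 73 [84.6 -0.1] resid 0.95 apex/side n 29
side0 35 83 [84.6 -0.1] resid 1.07 apex/side n 27
side2 18 156 [84.9 -0.3] resid 1.41 apex/side n 58
side2 18 77 [85.1 -0.3] resid 1.37 apex/side n 33
side2 35 79 [84.8 -0.3] resid 1.4 apex/side n 25
top z [49.1 60.4 65.5]
top +y x+y [83. 83. 84. 84. 85. 85. 85. 85. 86. 86. 86. 86. 87. 87. 87. 88. 88. 88.
 89. 89. 90. 90. 90. 90. 90. 91. 91. 91. 92. 92. 92. 92. 93. 93. 93. 94.
 94. 94. 94. 95. 95. 95. 95.] -y x-y [83. 83. 83. 83. 83. 83. 84. 84. 84. 84. 84. 85. 85. 85. 85. 85. 86. 86.
 86. 86. 86. 88. 88. 88. 88. 88. 88. 89. 90. 90. 90. 90. 91. 91. 91. 92.
 92. 93. 93. 93. 94. 94.]
```

Call:
carry_out --targets '[0.0019,0.0006,-0.02,0,0,0,35,0.0019,0.0006,-0.045,0,0,0,35,0.0019,0.0006,-0.065,0,0,0,35,0.0019,0.0006,-0.073,0,0,0,35,0.0019,0.0006,-0.077,0,0,0,35,0.0019,0.0006,-0.0775,0,0,0,35,0.0019,0.0006,-0.0775,0,0,0,35]'

```text
time: 5.82
eef_pos: [0.5688, -0.053, 0.0686]
tcp_rot: [-0.0, 0.776, 0.631, 0.0]
ft_force: [-2.1, -1.1, 4.0]
opening: 0.043
gripper_force: 62.0
```

To row units: 120 mm / 1000 = 0.12, 90 mm / 1000 = 0.09.

Call:
carry_out --targets '[0,0,0,0,0,0,50,0,0,0,0,0,0,70,0,0,0,0,0,0,75,0,0,0,0,0,0,75,0,0,0.02,0,0,0,75,0,0,0.05,0,0,0,75,0,0,0.09,0,0,0,75,0,0,0.12,0,0,0,75,0,0,0.12,0,0,0,75]'

```text
time: 6.95
eef_pos: [0.5712, -0.0536, 0.1909]
tcp_rot: [0.002, 0.776, 0.631, 0.002]
ft_force: [0.7, -0.3, 0.2]
opening: 0.0752
gripper_force: 0.0
```

```bash
python3 - <<'E'
from h import *
from scipy.optimize import least_squares
p,d=grab('side','side3'); s=manip.read_state(); print(s['eef_pos'],s['opening'],s['ft_force'])
print('tcp vise',vise(s['eef_pos'])*1000)
r=(vise(world('side',d))*1000).reshape(-1,3); c=[52,-.5]
for z0,z1,R in ((65,85,21),(80,95,21),(98,114,22.5)):
    q=r[(r[:,2]>z0)&(r[:,2]<z1)&(np.hypot(r[:,0]-52,r[:,1])<35)]
    f=least_squares(lambda p:np.hypot(q[:,0]-p[0],q[:,1]-p[1])-R,c,loss='soft_l1',f_scale=2); print(z0,len(q),f.x.round(1))
cv2.imwrite('pics/c5.png',cv2.resize(p[130:290,220:340,::-1],None,fx=3.6,fy=3.6))
g=unv(-.070,.0005); print('grip',g, (g-s['eef_pos'][:2])*1000)
E
```

```text
[ 0.56975574 -0.05334089  0.18887974] 0.07499586006470194 [-0.06286255  0.02271277  0.00856879]
tcp vise [ 50.73821354  -2.44592382 188.87974204]
65 115 [51.5  0.9]
80 99 [52.1  0.7]
98 111 [53.5 -0.3]
grip [ 0.54212002 -0.17091071] [ -27.63571993 -117.56981611]
```

View pics/c5.png

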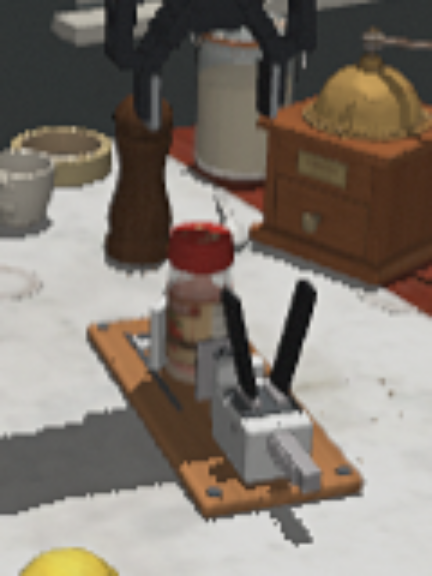

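The jar stands upright in the notch at crop (200,300), with the fingers clear above it. Next I move to the levers.

To row units: -118 mm / 1000 = -0.118, -94.5 mm / 1000 = -0.0945.

Call:
carry_out --targets '[-0.006,-0.025,0,0,0,0,80,-0.013,-0.06,0,0,0,0,80,-0.02,-0.09,0,0,0,0,80,-0.0265,-0.118,0,0,0,0,80,-0.0265,-0.118,-0.01,0,0,0,80,-0.0265,-0.118,-0.035,0,0,0,80,-0.0265,-0.118,-0.06,0,0,0,80,-0.0265,-0.118,-0.085,0,0,0,80,-0.0265,-0.118,-0.0945,0,0,0,80,-0.0265,-0.118,-0.0945,0,0,0,70,-0.0265,-0.118,-0.0945,0,0,0,65]'

```text
time: 8.38
eef_pos: [0.543, -0.1712, 0.094]
tcp_rot: [0.001, 0.776, 0.631, 0.0]
ft_force: [0.3, -0.5, 0.4]
opening: 0.0649
gripper_force: 0.0
```

```bash
python3 - <<'E'
from h import *
p,d=grab('side','side4'); s=manip.read_state(); print(s['eef_pos'],s['opening'],s['ft_force']);print('tcp vise',vise(s['eef_pos'])*1000)
cv2.imwrite('pics/c6.png',cv2.resize(p[130:290,220:340,::-1],None,fx=3.6,fy=3.6))
E
```

```text
[ 0.54327573 -0.17137583  0.094355  ] 0.06528725721345706 [ 0.7269861  -0.70401558  0.00471748]
tcp vise [-70.21830915  -0.72652022  94.35499607]
```

View pics/c6.png

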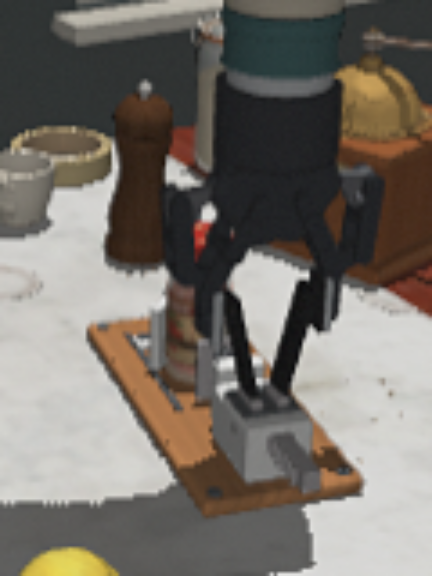

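The fingers straddle both levers, with the finger tips at crop (210,310) and (325,300). First stroke; I also measure the pad position before and after it.

Call:
carry_out --targets '[0,0,0,0,0,0,40,0,0,0,0,0,0,30,0,0,0,0,0,0,22,0,0,0,0,0,0,22,0,0,0,0,0,0,22,0,0,0,0,0,0,22]'

```text
time: 9.18
eef_pos: [0.5439, -0.172, 0.0961]
tcp_rot: [0.002, 0.776, 0.631, 0.001]
ft_force: [-1.3, 0.5, 8.6]
opening: 0.0229
gripper_force: 37.7
```

```bash
cat >> h.py <<'E'
def prof(n,d,tag):
    r=(vise(world(n,d))*1000).reshape(-1,3)
    q=r[(abs(r[:,1])<20)&(r[:,2]>54)&(r[:,2]<64)&(r[:,0]>-45)&(r[:,0]<30)]
    print(tag,n,'padtop',len(q),np.percentile(q[:,0],[5,25,50,75,95]).round(1) if len(q) else '')
    q=r[(abs(r[:,1])<17)&(r[:,2]>20)&(r[:,2]<62)&(r[:,0]>-45)&(r[:,0]<33)]
    print('   x hist',np.histogram(q[:,0],bins=range(-44,36,4))[0])
E
python3 - <<'E'
from h import *
for n in('top','side'): prof(n,np.load(f'pics/{n}0.npy'),'start')
for n in('top','side'): prof(n,grab(n,n+'5')[1],'now')
s=manip.read_state(); print(s['opening'],s['gripper_force'],s['ft_force'])
E
```

```text
start top padtop 109 [-34.  -28.9 -22.8   4.6  10.8]
   x hist [18 19 11 17 14 24  8  8  6  6  9  5 11 22  3  0  0  0  0]
start side padtop 77 [-33.5 -31.2 -23.2   3.9   8.6]
   x hist [ 5  1 19 23 13  5  2  0  1  2  6 21 56 10  1  0  0  0  0]
now top padtop 108 [-40.8 -19.9 -13.8  14.5  19.2]
   x hist [18 18  9  7  8 13 17 16 17  5  6  9  7  4 16 17  9  0  1]
now side padtop 95 [-25.8 -21.1   2.8  14.7  27.9]
   x hist [ 5  1  0  6 17 35 11 11  1  1  1  4  1 15 65 23  4  0 14]
0.02256340139404884 37.67152011394501 [0.30760274 0.94245351 8.93346753]
```

Call:
carry_out --targets '[0,0,0,0,0,0,45,0,0,0,0,0,0,66,0,0,0,0,0,0,66,0,0,0,0,0,0,66,0,0,0,0,0,0,66,0,0,0,0,0,0,40,0,0,0,0,0,0,30,0,0,0,0,0,0,22,0,0,0,0,0,0,22,0,0,0,0,0,0,22,0,0,0,0,0,0,22]'

```text
time: 10.65
eef_pos: [0.5439, -0.1719, 0.0955]
tcp_rot: [0.002, 0.776, 0.631, 0.001]
ft_force: [-0.1, -0.6, 8.0]
opening: 0.0232
gripper_force: 38.0
```

```bash
python3 - <<'E'
from h import *
for n in('top','side'): prof(n,grab(n,n+'6')[1],'now')
s=manip.read_state(); print(s['opening'],s['gripper_force'],s['ft_force'])
E
```

```text
now top padtop 111 [-20.2 -11.7  -5.3  22.3  27.2]
   x hist [20 16  8  8  9  6  9 15 18 15 14  6  5  9  6  6 14 18  6]
now side padtop 96 [-16.5 -14.4   1.7  22.7  27.7]
   x hist [ 3  2  0  1  6  8 28 40 16 12  2  0  1  2  4 10 59 27 10]
0.02282391700525984 38.01112353801727 [0.5643482  1.27424122 7.80011134]
```

Call:
carry_out --targets '[0,0,0,0,0,0,45,0,0,0,0,0,0,66,0,0,0,0,0,0,66,0,0,0,0,0,0,66,0,0,0,0,0,0,66,0,0,0,0,0,0,40,0,0,0,0,0,0,30,0,0,0,0,0,0,22,0,0,0,0,0,0,22,0,0,0,0,0,0,22,0,0,0,0,0,0,22]'

```text
time: 12.12
eef_pos: [0.5439, -0.1719, 0.0958]
tcp_rot: [0.002, 0.776, 0.631, 0.001]
ft_force: [0.2, 1.4, 9.6]
opening: 0.0227
gripper_force: 38.8
```

```bash
cat >> h.py <<'E'
from scipy.optimize import least_squares
def meas(n,d,tag):
    r=(vise(world(n,d))*1000).reshape(-1,3); o=[]
    H=r[(abs(r[:,1])<14)&(r[:,2]>46)&(r[:,2]<58)&(r[:,0]>-40)&(r[:,0]<50)]
    print(tag,n,'hist',np.histogram(H[:,0],bins=range(-40,44,3))[0])
    if n=='side':
        q=r[(r[:,2]>68)&(r[:,2]<112)&(np.hypot(r[:,0]-53,r[:,1])<30)]
        f=least_squares(lambda p:np.hypot(q[:,0]-p[0],q[:,1]-p[1])-21,[53,0],loss='soft_l1',f_scale=2); print('jar',len(q),f.x.round(1))
E
python3 - <<'E'
from h import *
for n in('top','side'):
    for k in (0,5,6): meas(n,np.load(f'pics/{n}{k}.npy'),k)
    meas(n,grab(n,n+'7')[1],7); prof(n,np.load(f'pics/{n}7.npy'),7)
s=manip.read_state(); print(s['opening'],s['gripper_force'],s['ft_force'])
E
```

```text
0 top hist [9 4 2 4 4 0 8 4 4 5 2 5 3 4 2 3 4 5 0 0 0 0 0 0 0 0 0]
5 top hist [7 4 4 2 4 2 2 4 3 5 5 2 2 5 5 3 3 4 7 4 3 0 0 0 1 0 0]
6 top hist [7 2 4 3 3 4 4 4 3 2 2 3 6 4 4 2 5 5 3 3 4 2 5 0 0 0 0]
7 top hist [7 4 5 3 2 4 5 3 5 4 3 1 3 4 6 4 5 5 2 4 4 6 2 0 0 0 0]
7 top padtop 103 [-9.8 -4.5  1.2 22.6 27.6]
   x hist [21 17  9  9  8  7  8  7 12 16 17 18  8  8  6  7 13 18  6]
0 side hist [ 0  2 12  5  1  0  0  0  0  0  1  2  5  4  9 13  1  0  0  0  0  0  0  0
  0  0  0]
jar 0 [53.  0.]
5 side hist [ 1  0  1  5  6 17  6  0  0  0  0  1  0  3  2  1  6 20  8  6  0  0  0  4
 11  5  0]
jar 207 [51.6  0.1]
6 side hist [ 1  0  0  1  3  3  6 11 17  1  0  0  0  0  0  1  1  5  1  4 22 11  0  0
  1  0  1]
jar 200 [51.7  0.3]
7 side hist [ 0  0  2  1  3  6  3  4  3  5 22  9  0  0  0  0  0  2  0  3 10 16  1  3
  2  1  0]
jar 201 [51.9  0.5]
7 side padtop 88 [-8.9 -6.5  1.6 23.  26.2]
   x hist [ 4  0  1  2  4  8  7  4 31 57 15 15  1  0  2  7 38 30  8]
0.02281207894566499 38.82925808429718 [-0.81691338  0.20318774  9.66330905]
```

After stroke 3 the rack head moved on about 7 mm while the pad barely moved. The springs have therefore given roughly 5–8 mm (about 4–6 N), the jar is still in place, and the levers are still held. I hand it in now.

```bash
python3 -c "
from workcell import manip
print(manip.finish_job())"
```

```text
the job is handed in; nothing more can be done
None
```

I handed the job in with the jar upright in the V notch, the pad pressing it after three strokes (springs in about 5–8 mm, roughly 4–6 N by camera estimate), and the levers still held squeezed; the hand-in returned no verdict.

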